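# Bolt down the lid of the storage chest

## Robot

A 6-joint arm with a two-finger parallel gripper is mounted at the origin on the work surface. World frame = base frame: x ahead of the robot, y to its left, z up, the work surface at z = 0. Lengths are in m, angles in rad, forces in N, time in s.
With the tool pointing down it reaches from about 0.35 to 0.775 m from the base axis. Payload 5.5 kg.
Tool frame: the origin (TCP) lies between the finger pads; the fingertips stand 11 mm ahead of it and the grasp point (between the pads) lies 8 mm behind it (tips_ahead is the distance from the TCP to the fingertips, in m); z points along the fingers, y is the line along which they close (so a half turn about z gives the same grasp; the last joint's range is limited). The gripper opens to 85 mm and grips with 20 to 120 N. Pads are 22 mm wide; open, the fingers measure 114 mm over their backs; the gripper's body (76 mm by 85 mm) begins 54 mm behind the grasp point. The pads swing forward as they close: fully open they stand 13 mm farther back than shut.
Start: joints at [0.962, 0.313, 0.046, 1.304, 0, 1.431], TCP at [0.26, 0.513, 0.242] pointing down, gripper open.
Joint ranges: [-2.76, 2.76], [-0.86, 1.69], [-1.03, 1.26], [-2.2, 2.34], [-1.47, 1.5], [-3.14, 3.14]. Speed limits (rad/s): [2.57, 2.57, 3.14, 3.14, 3.14, 3.14].

## Interface

Orientations are given as a unit quaternion [w, x, y, z].
In Python, from workcell import * gives the robot as it stands. The module is installed in compiled form; this text tells all that it offers.
- The arm moves only by the tool jog_arm, never from a script. Its argument "moves" is a list of rows, each an object with "fingers": the closure, from 0 (fully open) to 1 (shut); "slide": the shift along the tool's x, y, z in mm, a list of three; "angular": the turn, a rotation vector about the tool's x, y, z in degrees, a list of three. A call has 1 to 10 rows; each row is the pose to reach, as a shift and turn from the pose commanded when the call began, along the tool's axes at that moment; what a row does not reach only later rows make up. A row lasts 1/12 s, in which the tool goes at most 41.7 mm and 7.16 degrees, less where a joint would pass 70% of its speed; a pose out of reach is approached as far as the arm can. A call with a gripper value outside its range is refused whole. The fingers move at their own pace and stop on an object; "squeeze" is the grip in N (left out, the last holds). Time passes only in rows, so rows that repeat a pose let the fingers close. It gives the time, the measured TCP pose, the force, the opening and the grip force at its end, in the units of the state.
- get_state(): the state, without advancing time (a new reading comes with each control period).
- read_camera(name): name is "scene" or "top" or "wrist"; returns a dict with "color" (480x640x3 uint8, red, green, blue), "fovy" (degrees; the focal length in pixels is half the picture's height over the tangent of half this angle, whatever the lens; pixels are square), "cx", "cy" (the principal point, pixels), "world_from_camera" (4x4, takes a point from camera to world coordinates); the wrist camera has in their place "tool_from_camera" (4x4, takes a point from camera to tool coordinates, whose origin is the TCP and whose axes are the flange's). Camera axes: x right, y down, z forward; pixel columns grow to the right and rows downward; lengths in m; the calibration is good to about 2 mm. A picture is of the moment at which its call begins: read the wrist's pose just before it. There is no depth.
- hand_in(): hands the job in; it is judged then, once.
Trained networks look in a picture, given as the dict that the camera call returned (one of the last four; its "shot" number tells which), for a name from the list of things; names that differ only in an ending like _2 or _b are one class to them, and where a whole thing is asked for, a point or a joint stands for the part that bears it (a point fixed in the world has none). Each returns a list of dicts, best first, with "p" (0 to 1); they miss things now and then, are a little off and sometimes report something else, mostly with a low value. They report only what shows in the picture. A call takes as long as a camera call.
- look_for(target, picture): "point" ([column, row] in pixels, amid what is visible of it).
- tip_of(target, picture): "point" ([column, row] in pixels: a listed point, or the origin of a listed thing).
The state is a dict: "clock": time; "joint_pos": joint angles; "qvel": joint speeds; "tau": joint torques, N m; "tcp_pos": TCP position; "orientation": TCP orientation; "wrist_force": force on the tool from outside, world axes, zero at the start; "ft_torque": the same for the moment, N m; "finger_gap": finger opening in m; "grip_force": force on a finger pad.
Only numpy, scipy, OpenCV 4.12 (cv2) and the standard library are available. Lean on these libraries where they do the work, as an engineer would, in place of code of your own. Each camera call takes 0.05 s, during which the arm holds its last target. There are 200 camera calls.

## Task

The lid of the plywood storage chest is ajar: push it fully shut, slide the barrel bolt on the lid across into the keeper on the chest's end board, then turn the bolt's handle down until it lies flat in the keeper's notch, and let go. The keeper was screwed on by hand, so feel for the notch with light pressure and never force the handle or bar against the keeper, and leave everything else where it is.

Things in the scene. Friction and masses are not known exactly. Their poses are not given: they have to be found in the camera images.
- chest: Low plywood storage chest fixed to the bench, 300 mm (its x) by 420 mm (its y), top face 120 mm above the bench. Origin: centre of its underside; z up. From y = -210 to +87 mm the top is the hinged lid; from y = +90 to +210 mm it is a fixed end board, flush with the shut lid, which carries the steel keeper. Axes named below are the chest's.
- keeper_mid (a point): Point on the end board's top, straight under the bolt's axis line, at chest x = +35, y = +130 mm: the middle of the range where the keeper may sit. The keeper was screwed on through slotted holes: its notch centre lies anywhere within 12 mm either way of this point along y; its true place is not measured.
- keeper_plate (a point): Point at the foot of the keeper's slotted plate, at chest x = +14, y = +130 mm, on the board. The plate is upright, 4 mm thick, 63 mm long along y, its edge 27 mm above the board, with one notch 14 mm wide, open at the top. 16 to 28 mm beyond the notch centre (+y), over the bolt's line, is the staple (32 mm high and wide) that the nose enters.
- lid (a joint): Angle of the plywood lid (15 mm thick, reaching 297 mm from its hinge, 1.2 kg with the bolt), rad: 0 shut, positive ajar. The hinge runs along x at chest y = -210, z = 105 mm, so the edge by the keeper rises. Stiff hinges hold it where it is left; 2 to 5 N down near that edge moves it.
- lid_pad (a point): Point on the lid's top face, 30 mm in from the free edge, at chest x = -60 mm: a clear place to push the lid down. With the lid shut it is at chest y = +60, z = 120 mm.
- bolt: Steel bolt bar, 14 mm thick, sliding along y in two guide barrels on the lid (29 mm high). Axis: chest x = +35 mm, 18 mm above lid and board. Origin: on the axis at the handle's root; own y along the bar to the keeper; nose 34 mm ahead. Starts at chest y = +40 to +52, slides to +148 mm at most; 6 N of friction, stays where left. Nearer barrel ends at y = +28 mm.
- handle (a joint): Turn of the bolt's handle, a 10 mm square steel stalk with a ball knob, rad: 0 upright, grows as it turns down towards the chest's -x, 1.57 flat. About 1 N at its knob turns it; stays where left. By the keeper it stops on the plate's edge at about 0.9 rad, save over the notch, with 2 mm of play each side: only there does it go flat.
- knob (a point): Centre of the steel ball knob, 22 mm across, at the free end of the handle's stalk, 58 mm from the bar's axis. Turning it in a firm pinch needs the wrist to turn along.
- screw_jar: Small glass jar with steel cap, 42 mm across, 50 mm high, standing on the end board; leave alone. Origin: centre of its underside.
- tape_measure: Black tape measure, 58 x 52 x 30 mm, lying on the end board; leave alone. Origin: centre of its underside.
- hammer: Hammer lying on the bench left of the chest; leave alone. Origin: centre of its underside.
- pipe_elbow: White plastic pipe elbow, about 75 mm, on the bench; leave alone. Origin: centre of its underside.
- tape_roll: Roll of metal foil tape, 104 mm across, 48 mm high, on the bench; leave alone. Origin: centre of its underside.
- screwdriver: Screwdriver on the bench right of the chest; leave alone. Origin: centre of its underside.
- sealant_can: Can, 66 mm across, 160 mm high, on the bench; leave alone. Origin: centre of its underside.

How it is judged:
By the outcome, as a careful person would: the job done as asked, in the order asked, and still so for the second after the job is handed in, with the robot touching nothing.
It also fails if it takes over 72 s, if anything falls off the work surface, if the arm or the gripper's body presses on something with over 40 N, if the wrist force passes 120 N, or if a joint passes its speed limit or range.

## Working session

There is one attempt and no reset: what is moved stays moved. The work goes in short steps, Python scripts to look and compute and a tool call to move; the robot and the scene stay as the last step left them, time stands still between calls to the robot, and variables do not carry over. Pictures are saved under pics/ and viewed, at most 10 in all, crops included, and the job is handed in when it is done.

Besides the shell and the picture viewer there is one more tool, called after "Emit:" as a command line: name --argument value ..., lists and objects as JSON in quotes. jog_arm: Moves the arm, as the interface text tells. Its arguments: {"type":"object","properties":{"moves":{"type":"array","items":{"type":"object","properties":{"fingers":{"type":"number"},"slide":{"type":"array","items":{"type":"number"}},"angular":{"type":"array","items":{"type":"number"}}}}},"squeeze":{"type":"number"}},"required":["moves"]}

```bash
mkdir -p pics; cat > h.py <<'E'
from workcell import *
import numpy as np, cv2
from scipy.spatial.transform import Rotation as R
def cam(n):
    s=get_state(); p=read_camera(n)
    if 'world_from_camera' in p: T=np.array(p['world_from_camera'])
    else:
        q=s['orientation']; A=np.eye(4); A[:3,:3]=R.from_quat([q[1],q[2],q[3],q[0]]).as_matrix(); A[:3,3]=s['tcp_pos']
        T=A@np.array(p['tool_from_camera'])
    f=240/np.tan(np.radians(p['fovy'])/2)
    return p,T,f
def ray(c,uv):
    p,T,f=c
    d=T[:3,:3]@np.array([(uv[0]-p['cx'])/f,(uv[1]-p['cy'])/f,1]); return T[:3,3],d/np.linalg.norm(d)
def proj(c,X):
    p,T,f=c; x=T[:3,:3].T@(np.array(X)-T[:3,3]); return [p['cx']+f*x[0]/x[2],p['cy']+f*x[1]/x[2]]
def atz(c,uv,z):
    o,d=ray(c,uv); return o+d*(z-o[2])/d[2]
def tri(cs,uvs):
    A=0;b=0
    for c,u in zip(cs,uvs):
        o,d=ray(c,u); P=np.eye(3)-np.outer(d,d); A=A+P;b=b+P@o
    return np.linalg.solve(A,b)
def save(c,n): cv2.imwrite('pics/'+n+'.png',c[0]['color'][:,:,::-1])
E
python3 - <<'E'
from h import *
np.set_printoptions(precision=4,suppress=True)
s=get_state(); print({k:np.round(v,3) for k,v in s.items()})
a=cam('scene');b=cam('top')
save(a,'s0');save(b,'t0')
for t in ['chest','keeper_mid','keeper_plate','lid_pad','bolt','knob','handle','screw_jar','tape_measure']:
    r=[]
    for c in (a,b):
        try: q=tip_of(t,c[0])
        except Exception as e: q=[];print(e)
        r.append(q[0] if q else None)
    print(t,[(np.round(x['point']),round(x['p'],2)) if x else None for x in r], tri([a,b],[x['point'] for x in r]) if all(r) else '')
print(a[1],b[1],a[2],b[2])
E
```

```text
{'clock': np.float64(0.0), 'joint_pos': array([0.962, 0.314, 0.045, 1.304, 0.   , 1.431]), 'qvel': array([-0.001,  0.   ,  0.   ,  0.   , -0.   , -0.001]), 'tau': array([  0.001, -48.063,  29.853,   0.019,  -0.   ,  -0.   ]), 'tcp_pos': array([0.26 , 0.513, 0.241]), 'orientation': array([-0.   ,  0.232,  0.973, -0.001]), 'wrist_force': array([ 0.507,  0.62 , -0.757]), 'ft_torque': array([-0.015,  0.01 ,  0.012]), 'grip_force': np.float64(0.0), 'finger_gap': np.float64(0.085)}
chest [(array([318., 270.]), 0.94), None] 
keeper_mid [(array([345., 275.]), 0.77), (array([257., 224.]), 0.74)] [0.5345 0.1211 0.1266]
keeper_plate [(array([347., 272.]), 0.67), (array([259., 231.]), 0.64)] [0.519  0.1142 0.1211]
lid_pad [(array([354., 230.]), 0.59), (array([288., 261.]), 0.82)] [0.4456 0.0392 0.173 ]
bolt [(array([322., 236.]), 0.91), (array([294., 217.]), 0.91)] [0.544  0.0274 0.1917]
knob [(array([317., 217.]), 0.55), (array([297., 218.]), 0.41)] [0.542  0.0123 0.2449]
it knows: bolt, chest, hammer, keeper_mid, keeper_plate, knob, lid_pad, pipe_elbow, screw_jar, screwdriver, sealant_can, tape_measure, tape_roll
it knows: bolt, chest, hammer, keeper_mid, keeper_plate, knob, lid_pad, pipe_elbow, screw_jar, screwdriver, sealant_can, tape_measure, tape_roll
handle [None, None] 
screw_jar [(array([330., 303.]), 0.6), (array([237., 191.]), 0.49)] [0.6168 0.1708 0.1212]
tape_measure [(array([393., 257.]), 0.76), (array([247., 285.]), 0.84)] [0.3875 0.1403 0.1224]
[[-0.8239  0.3901 -0.4111  1.1115]
 [ 0.5666  0.5824 -0.5829  0.8241]
 [ 0.012  -0.7132 -0.7009  1.1424]
 [ 0.      0.      0.      1.    ]] [[ 0.0102 -0.9979  0.0634  0.4167]
 [-0.9999 -0.0094  0.0132 -0.0527]
 [-0.0125 -0.0635 -0.9979  1.4079]
 [ 0.      0.      0.      1.    ]] 533.2148884687513 528.3798361249729
```

```bash
python3 - <<'E'
import cv2
a=cv2.imread('pics/s0.png');b=cv2.imread('pics/t0.png')
cv2.imwrite('pics/c0.png',cv2.vconcat([cv2.resize(a[150:350,200:460],None,fx=2,fy=2)[:300*2][:, :520],]))
x=cv2.resize(a[150:350,220:420],(400,400));y=cv2.resize(b[140:340,200:400],(400,400))
cv2.imwrite('pics/c1.png',cv2.hconcat([x,y]))
E
```

```text
(no output)
```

View pics/t0.png

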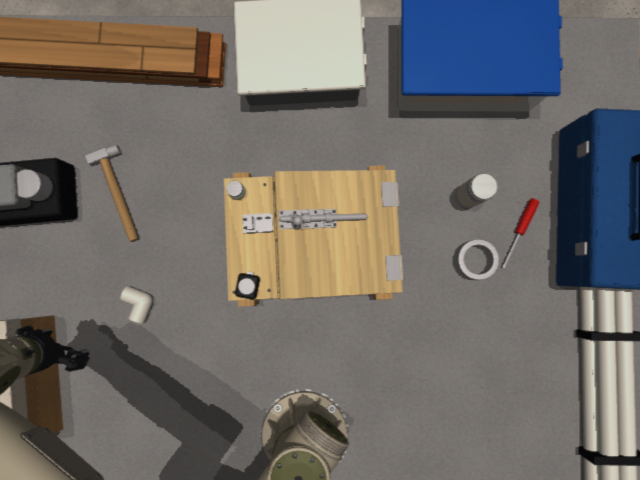

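View pics/c1.png

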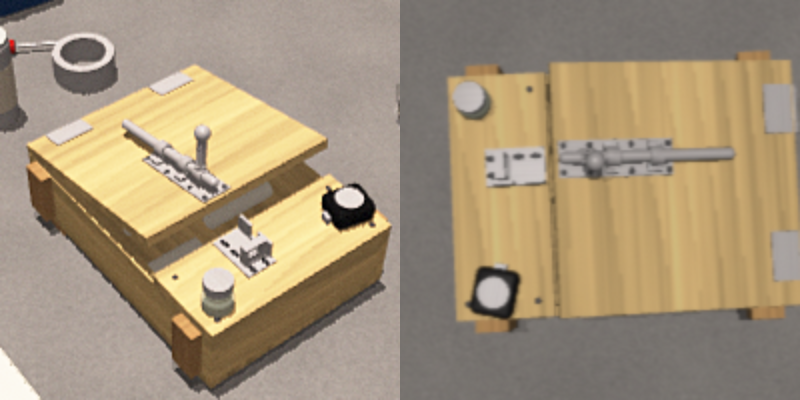

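The pictures show the chest nearly square to the world axes, with chest +y to image left in the top view. The keeper is near (258,224), the upright handle near (296,218), and the lid is ajar by a few centimetres. Next I fit the chest pose to these points.

```bash
cat > fit.py <<'E'
from h import *
from scipy.optimize import least_squares
def C(x,P): # chest->world
    c,s=np.cos(x[2]),np.sin(x[2]); return np.array([x[0]+c*P[0]-s*P[1],x[1]+s*P[0]+c*P[1],P[2]])
def lid(x,P,a): # P in chest frame with lid shut
    y,z=P[1]+.21,P[2]-.105; return C(x,[P[0],-.21+y*np.cos(a)-z*np.sin(a),.105+y*np.sin(a)+z*np.cos(a)])
def model(x): 
    a,yb=x[3],x[4]
    return dict(keeper_mid=C(x,[.035,.13,.12]),keeper_plate=C(x,[.014,.13,.12]),chest=C(x,[0,0,0]),lid_pad=lid(x,[-.06,.06,.12],a),
      bolt=lid(x,[.035,yb,.138],a),knob=lid(x,[.035,yb,.196],a),c1=C(x,[.15,.21,.12]),c2=C(x,[-.15,.21,.12]))
E
python3 - <<'E'
from fit import *
np.set_printoptions(precision=4,suppress=True)
a=cam('scene');b=cam('top')
obs=[(b,'c1',[224.5,178.5]),(b,'c2',[229.5,301])]
for t in ['chest','keeper_mid','keeper_plate','lid_pad','bolt','knob']:
    for c in (a,b):
        q=tip_of(t,c[0])
        if q: obs.append((c,t,q[0]['point']))
def res(x):
    m=model(x); return np.concatenate([np.array(proj(c,m[t]))-u for c,t,u in obs])
r=least_squares(res,[.5,0,0,.2,.046],loss='soft_l1',x_scale=[.1,.1,.1,.1,.01])
print(r.x); 
for (c,t,u),e in zip(obs,res(r.x).reshape(-1,2)): print(t,e)
for k,v in model(r.x).items(): print(k,v)
E
```

```text
[ 0.5084 -0.0137  0.0386  0.218   0.0498]
c1 [-0.3287 -0.2093]
c2 [-3.2475 -0.5037]
chest [ 1.8699 -0.9283]
keeper_mid [-4.2703  1.2919]
keeper_mid [1.1212 2.247 ]
keeper_plate [ 2.6109 -2.3137]
keeper_plate [-1.8997  1.3849]
lid_pad [-1.1725 -0.4507]
lid_pad [ 1.6673 -1.319 ]
bolt [0.0286 1.4156]
bolt [0.6556 4.4271]
knob [-0.5557  0.007 ]
knob [-0.5464 -2.6939]
keeper_mid [0.5384 0.1175 0.12  ]
keeper_plate [0.5174 0.1167 0.12  ]
chest [ 0.5084 -0.0137  0.    ]
lid_pad [0.4465 0.0343 0.178 ]
bolt [0.542  0.0241 0.1934]
knob [0.5425 0.0116 0.2501]
c1 [0.6502 0.2019 0.12  ]
c2 [0.3504 0.1903 0.12  ]
```

Emit:
jog_arm --moves '[{"fingers": 1,"slide": [-382,-344,-20],"angular": [0,0,-29]},{"fingers": 1,"slide": [-382,-344,-20],"angular": [0,0,-29]},{"fingers": 1,"slide": [-382,-344,-20],"angular": [0,0,-29]},{"fingers": 1,"slide": [-382,-344,-20],"angular": [0,0,-29]},{"fingers": 1,"slide": [-382,-344,-20],"angular": [0,0,-29]},{"fingers": 1,"slide": [-382,-344,-20],"angular": [0,0,-29]},{"fingers": 1,"slide": [-382,-344,-20],"angular": [0,0,-29]},{"fingers": 1,"slide": [-382,-344,-20],"angular": [0,0,-29]},{"fingers": 1,"slide": [-382,-344,-20],"angular": [0,0,-29]},{"fingers": 1,"slide": [-382,-344,-20],"angular": [0,0,-29]}]'

```text
clock: 2.43
tcp_pos: [0.4064, 0.1332, 0.2586]
orientation: [0.001, -0.019, 1.0, 0.0]
wrist_force: [0.6, 0.5, 0.2]
finger_gap: 0.0
grip_force: 0.0
```

Emit:
jog_arm --moves '[{"fingers": 1,"slide": [0,0,0]}]'

```text
schema error: expected keys fingers, slide, angular
```

```bash
cat >> h.py <<'E'
def rel(target,yaw=None):
    s=get_state(); q=s['orientation']; M=R.from_quat([q[1],q[2],q[3],q[0]]).as_matrix()
    y=M[:,1]; cur=np.arctan2(y[1],y[0])
    print('t',round(float(s['clock']),2),'pos',np.round(s['tcp_pos'],4),'F',np.round(s['wrist_force'],1),'gap',round(float(s['finger_gap']),4),'slide mm',np.round(1000*M.T@(np.array(target)-s['tcp_pos']),1),'tooly deg',round(np.degrees(cur),2),'z',np.round(M[:,2],3))
E
python3 - <<'E'
from h import *
rel([.4465,.0343,.25])
c=cam('wrist'); save(c,'w0')
E
```

```text
t 2.43 pos [0.4064 0.1332 0.2586] F [0.6 0.5 0.2] gap 0.0 slide mm [ -36.4 -100.3    8.6] tooly deg 92.15 z [ 0.001  0.    -1.   ]
```

View pics/w0.png

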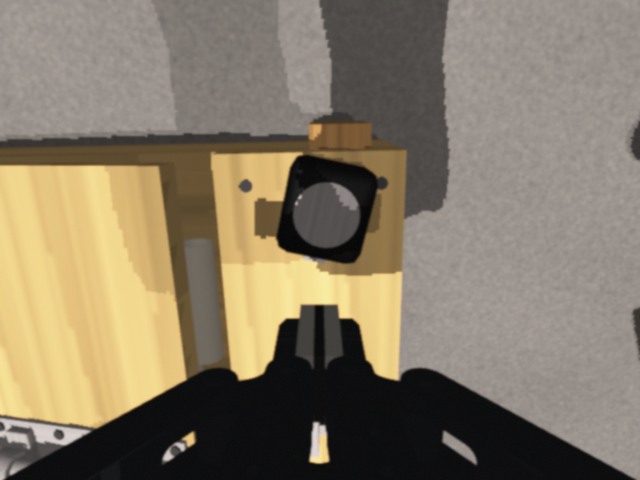

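The wrist view shows the board's near corner at about (405,150), the front edge running left to (212,153), and the tape measure at (327,207), clear of the hand.

Emit:
jog_arm --moves '[{"fingers": 1,"slide": [-36,-100,9],"angular": [0,0,0]},{"fingers": 1,"slide": [-36,-100,9],"angular": [0,0,0]},{"fingers": 1,"slide": [-36,-100,9],"angular": [0,0,0]},{"fingers": 1,"slide": [-36,-100,45],"angular": [0,0,0]},{"fingers": 1,"slide": [-36,-100,60],"angular": [0,0,0]},{"fingers": 1,"slide": [-36,-100,70],"angular": [0,0,0]},{"fingers": 1,"slide": [-36,-100,80],"angular": [0,0,0]},{"fingers": 1,"slide": [-36,-100,88],"angular": [0,0,0]}]'

```text
clock: 3.15
tcp_pos: [0.446, 0.0371, 0.17]
orientation: [0.0, -0.019, 1.0, 0.0]
wrist_force: [-1.1, 1.4, 3.0]
finger_gap: -0.0001
grip_force: 1.5
```

```bash
python3 - <<'E'
from h import *
rel([.4465,.0343,.131])
E
```

```text
t 3.15 pos [0.446  0.0371 0.17  ] F [-1.1  1.4  3. ] gap -0.0001 slide mm [-0.4 -2.8 39. ] tooly deg 92.18 z [ 0.001  0.001 -1.   ]
```

Emit:
jog_arm --moves '[{"fingers": 1,"slide": [0,2,10],"angular": [0,0,0]},{"fingers": 1,"slide": [0,4,20],"angular": [0,0,0]},{"fingers": 1,"slide": [0,5,30],"angular": [0,0,0]},{"fingers": 1,"slide": [0,6,36],"angular": [0,0,0]},{"fingers": 1,"slide": [0,6,38],"angular": [0,0,0]},{"fingers": 1,"slide": [0,6,39],"angular": [0,0,0]}]'

```text
clock: 3.65
tcp_pos: [0.4457, 0.0429, 0.1311]
orientation: [0.0, -0.019, 1.0, 0.0]
wrist_force: [-1.2, 0.7, 2.7]
finger_gap: -0.0
grip_force: 1.1
```

Emit:
jog_arm --moves '[{"fingers": 1,"slide": [0,0,1],"angular": [0,0,0]},{"fingers": 1,"slide": [0,0,1],"angular": [0,0,0]}]'

```text
clock: 3.82
tcp_pos: [0.4457, 0.0429, 0.131]
orientation: [0.0, -0.019, 1.0, 0.0]
wrist_force: [-2.4, 1.0, 5.3]
finger_gap: -0.0002
grip_force: 2.9
```

Emit:
jog_arm --moves '[{"fingers": 1,"slide": [0,0,1],"angular": [0,0,0]},{"fingers": 1,"slide": [0,0,2],"angular": [0,0,0]},{"fingers": 1,"slide": [0,0,2],"angular": [0,0,0]}]'

```text
clock: 4.07
tcp_pos: [0.4457, 0.0429, 0.1309]
orientation: [0.001, -0.019, 1.0, 0.0]
wrist_force: [-6.9, 1.5, 22.3]
finger_gap: 0.0003
grip_force: 11.1
```

Emit:
jog_arm --moves '[{"fingers": 1,"slide": [0,0,-40],"angular": [0,0,0]},{"fingers": 1,"slide": [0,0,-80],"angular": [0,0,0]},{"fingers": 1,"slide": [-20,10,-115],"angular": [0,0,0]},{"fingers": 1,"slide": [-45,20,-145],"angular": [0,0,0]},{"fingers": 1,"slide": [-75,40,-160],"angular": [0,0,0]},{"fingers": 1,"slide": [-110,53,-160],"angular": [0,0,0]},{"fingers": 1,"slide": [-110,53,-160],"angular": [0,0,0]},{"fingers": 1,"slide": [-110,53,-160],"angular": [0,0,0]}]'

```text
clock: 4.73
tcp_pos: [0.5549, 0.1004, 0.2871]
orientation: [-0.001, -0.019, 1.0, 0.0]
wrist_force: [-0.3, 0.1, -1.1]
finger_gap: -0.0003
grip_force: 0.0
```

```bash
python3 - <<'E'
from h import *
rel([.5,.1,.3])
c=cam('wrist'); save(c,'w1')
print(c[1][:3,3], c[1][:3,2])
for t in ['keeper_mid','keeper_plate','bolt','knob']:
    q=tip_of(t,c[0]); print(t,q[:1])
import pickle; pickle.dump(({k:c[0][k] for k in('cx','cy')},c[1],c[2]),open('w1.pkl','wb'))
E
```

```text
t 4.73 pos [0.5549 0.1004 0.2871] F [-0.3  0.1 -1.1] gap -0.0003 slide mm [ 54.9   1.8 -12.9] tooly deg 92.22 z [-0.001  0.    -1.   ]
[0.47864321 0.0968204  0.41907747] [ 0.29460116  0.01116404 -0.95555509]
keeper_mid [{'point': [338.2, 204.6], 'p': 0.95}]
keeper_plate [{'point': [343.3, 175.0], 'p': 0.92}]
bolt [{'point': [220.9, 212.8], 'p': 0.67}]
knob [{'point': [194.3, 214.7], 'p': 0.56}]
```

View pics/w1.png

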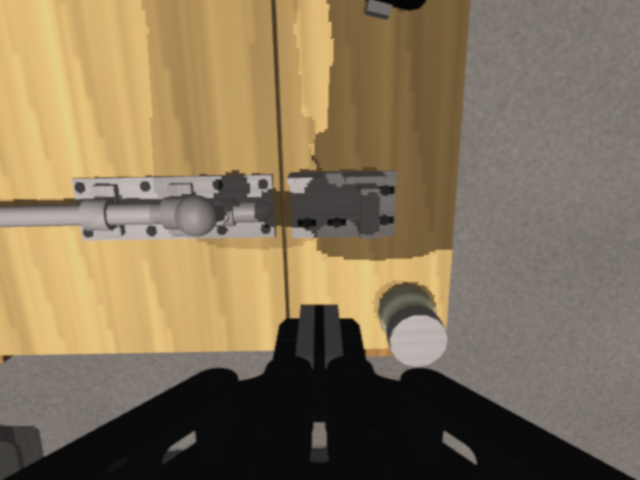

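The lid looks flush: the seam runs straight near column 280. The knob is at (195,215), and the keeper spans columns 289–395 with its staple near column 370 in shadow. I'll enlarge that area with more contrast.

```bash
python3 - <<'E'
import cv2,numpy as np
a=cv2.imread('pics/w1.png')[155:250,270:410]
a=cv2.resize(a,None,fx=5.7,fy=5.7,interpolation=cv2.INTER_CUBIC)
a=(255*(a/255.)**0.5).astype('uint8'); cv2.imwrite('pics/c2.png',a); print(a.shape)
E
```

```text
(542, 798, 3)
```

View pics/c2.png

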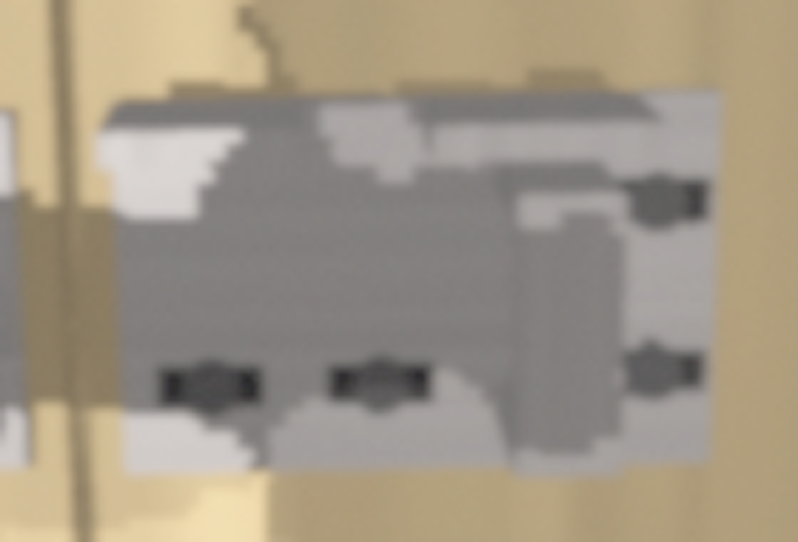

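```bash
python3 - <<'E'
from h import *
import pickle
c=pickle.load(open('w1.pkl','rb'))
np.set_printoptions(precision=4,suppress=True)
P=lambda n,u,v,z: print(n,atz(c,[u,v],z))
P('edge',469,0,.12);P('edge',452.5,245,.12)
P('seam',273,0,.12);P('seam',287,310,.12);P('seamat',281,200,.12)
P('staple top',370,213,.152);P('stapleL',360.5,213,.152);P('stapleR',379.5,213,.152)
P('notchL',270+322/5.7,155+112/5.7,.147);P('notchR',270+420/5.7,155+112/5.7,.147)
P('plateL',270+112/5.7,155+112/5.7,.147);P('plateR',270+650/5.7,155+112/5.7,.147)
P('knob',195,216,.196)
P('kmid',338.2,204.6,.12);P('kplate',343.3,175,.12)
E
```

```text
edge [0.409  0.1868 0.12  ]
edge [0.5668 0.1971 0.12  ]
seam [0.4136 0.066  0.12  ]
seam [0.6231 0.0781 0.12  ]
seamat [0.5385 0.0725 0.12  ]
staple top [0.5383 0.1315 0.152 ]
stapleL [0.5385 0.1255 0.152 ]
stapleR [0.5381 0.1375 0.152 ]
notchL [0.5159 0.103  0.147 ]
notchR [0.5155 0.1138 0.147 ]
plateL [0.5168 0.0799 0.147 ]
plateR [0.5145 0.1391 0.147 ]
knob [0.5336 0.0333 0.196 ]
kmid [0.5403 0.1128 0.12  ]
kplate [0.5194 0.1152 0.12  ]
```

The lighter gap at crop columns 320–420 of the plate edge and the staple (pixel columns 360–380) both put the notch at about chest y = +125.6. The knob is near +49, so the bolt has about 76 mm to travel. I'll check the knob position before grasping.

```bash
python3 - <<'E'
from h import *
np.set_printoptions(precision=4,suppress=True)
a,b,w=cam('scene'),cam('top'),cam('wrist')
for t in ['knob','bolt','keeper_mid','keeper_plate','lid_pad']:
    q=[tip_of(t,c[0]) for c in (a,b,w)]
    cs=[c for c,x in zip((a,b,w),q) if x]; u=[x[0]['point'] for x in q if x]
    if len(cs)<2: print(t,'few');continue
    X=tri(cs,u); print(t,len(cs),X,[np.round(np.array(proj(c,X))-v,1) for c,v in zip(cs,u)])
for u in [(10,213.5),(130,212),(245,212)]: print(atz(w,u,.138))
q=tip_of('knob',a[0])[0]['point'];x=int(q[0]);y=int(q[1]); print(q)
cv2.imwrite('pics/c3.png',cv2.resize(a[0]['color'][y-60:y+90,x-80:x+120,::-1],(800,600),interpolation=cv2.INTER_CUBIC))
E
```

```text
knob 3 [0.5355 0.0333 0.1943] [array([-0.4, -0.1]), array([-0.1,  0.8]), array([1.1, 2. ])]
bolt 3 [0.5454 0.0379 0.149 ] [array([-0.4, -0. ]), array([0.5, 2. ]), array([2.9, 6.2])]
keeper_mid 3 [0.5352 0.1166 0.128 ] [array([-1.8, -0.2]), array([-0.4,  1.2]), array([ 3.3, -0.7])]
keeper_plate 3 [0.5208 0.116  0.1212] [array([1.8, 0.1]), array([ 1.4, -1.5]), array([0.6, 0.1])]
lid_pad 3 [0.4459 0.0439 0.12  ] [array([-2.1, -0.7]), array([ 0.7, -0. ]), array([ 9.6, -5.8])]
[ 0.549  -0.1087  0.138 ]
[ 0.5451 -0.0282  0.138 ]
[0.5423 0.0487 0.138 ]
[324.7, 235.7]
```

View pics/c3.png

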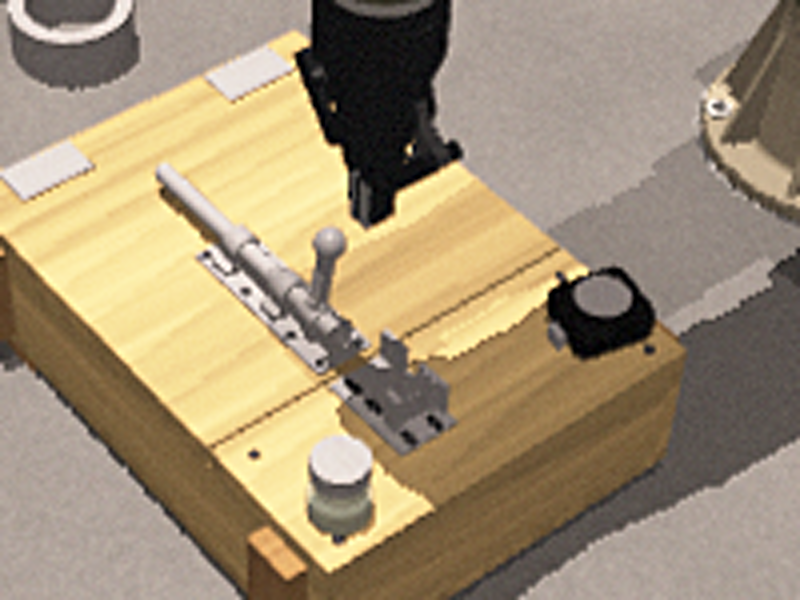

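The scene view shows the lid shut flush with the board. The handle stands almost upright, leaning slightly to -x. Next I grasp the knob.

Emit:
jog_arm --squeeze 20 --moves '[{"fingers": 0.5,"slide": [11,-33,0],"angular": [0,0,0]},{"fingers": 0.5,"slide": [21.5,-66,0],"angular": [0,0,0]},{"fingers": 0.5,"slide": [21.5,-66,20],"angular": [0,0,0]},{"fingers": 0.5,"slide": [21.5,-66,50],"angular": [0,0,0]},{"fingers": 0.5,"slide": [21.5,-66,80],"angular": [0,0,0]},{"fingers": 0.5,"slide": [21.5,-66,99],"angular": [0,0,0]},{"fingers": 0.5,"slide": [21.5,-66,99],"angular": [0,0,0]},{"fingers": 0.6,"slide": [21.5,-66,99],"angular": [0,0,0]},{"fingers": 0.65,"slide": [21.5,-66,99],"angular": [0,0,0]}]'

```text
clock: 6.68
tcp_pos: [0.5353, 0.0328, 0.1905]
orientation: [0.001, -0.019, 1.0, -0.0]
wrist_force: [-0.1, -0.0, 0.7]
finger_gap: 0.0296
grip_force: 0.0
```

Emit:
jog_arm --squeeze 20 --moves '[{"fingers": 0.7,"slide": [0,0,0],"angular": [0,0,0]},{"fingers": 0.75,"slide": [0,0,0],"angular": [0,0,0]},{"fingers": 0.8,"slide": [0,0,0],"angular": [0,0,0]},{"fingers": 0.85,"slide": [0,0,0],"angular": [0,0,0]}]'

```text
clock: 7.02
tcp_pos: [0.5357, 0.0336, 0.1911]
orientation: [0.002, -0.019, 1.0, 0.001]
wrist_force: [-1.0, 3.3, 5.2]
finger_gap: 0.0203
grip_force: 19.4
```

Emit:
jog_arm --squeeze 20 --moves '[{"fingers": 0.85,"slide": [0,5,0],"angular": [0,0,0]},{"fingers": 0.85,"slide": [0,11,0],"angular": [0,0,0]},{"fingers": 0.85,"slide": [0,17,0],"angular": [0,0,0]},{"fingers": 0.85,"slide": [0,23,0],"angular": [0,0,0]},{"fingers": 0.85,"slide": [0,29,0],"angular": [0,0,0]},{"fingers": 0.85,"slide": [0,35,0],"angular": [0,0,0]},{"fingers": 0.85,"slide": [0,41,0],"angular": [0,0,0]},{"fingers": 0.85,"slide": [0,47,0],"angular": [0,0,0]},{"fingers": 0.85,"slide": [0,52,0],"angular": [0,0,0]}]'

```text
clock: 7.77
tcp_pos: [0.5333, 0.083, 0.1912]
orientation: [0.001, -0.018, 1.0, -0.002]
wrist_force: [-1.4, -6.2, 7.3]
finger_gap: 0.0204
grip_force: 19.6
```

Emit:
jog_arm --squeeze 20 --moves '[{"fingers": 0.85,"slide": [0,4,-1],"angular": [0,0,0]},{"fingers": 0.85,"slide": [0,8,-2],"angular": [0,0,0]},{"fingers": 0.85,"slide": [0,12,-2],"angular": [0,0,0]},{"fingers": 0.85,"slide": [0,16,-2],"angular": [0,0,0]},{"fingers": 0.85,"slide": [0,20,-2],"angular": [0,0,0]},{"fingers": 0.85,"slide": [0,24,-2],"angular": [0,0,0]},{"fingers": 0.85,"slide": [0,24,-2],"angular": [0,0,0]}]'

```text
clock: 8.35
tcp_pos: [0.5318, 0.1075, 0.1914]
orientation: [0.0, -0.018, 1.0, -0.002]
wrist_force: [-0.2, -5.2, -1.4]
finger_gap: 0.0204
grip_force: 20.1
```

```bash
python3 - <<'E'
from h import *
rel([.5315,.1095,.19])
c=cam('scene'); x,y=[int(v) for v in proj(c,[.53,.11,.15])]; print(x,y)
A=c[0]['color'][y-45:y+45,x-60:x+60,::-1]
A=(255*(A/255.)**.5).astype('uint8')
cv2.imwrite('pics/c4.png',cv2.resize(A,(800,600),interpolation=cv2.INTER_CUBIC))
print(proj(c,[.5157,.1084,.147]),proj(c,[.538,.1095,.138]))
E
```

```text
t 8.35 pos [0.5318 0.1075 0.1914] F [-0.2 -5.2 -1.4] gap 0.0204 slide mm [0.2 2.  1.4] tooly deg 92.11 z [ 0.    -0.003 -1.   ]
343 264
[np.float64(347.12525961388695), np.float64(263.0075770440151)] [np.float64(340.17815252390324), np.float64(269.2642807891564)]
```

View pics/c4.png

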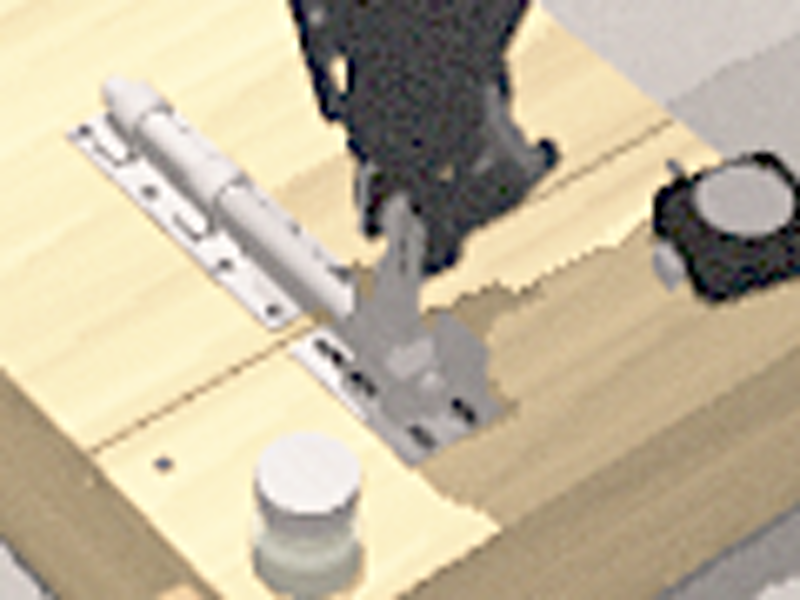

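The stalk stands over the keeper and the nose is in the staple. I advance 2 mm to the estimated notch and turn the handle with the wrist following, stopping short of the plate edge.

Emit:
jog_arm --squeeze 20 --moves '[{"fingers": 0.85,"slide": [0,2,0],"angular": [0,0,0]},{"fingers": 0.85,"slide": [4.8,2,0.9],"angular": [0,-5.2,0]},{"fingers": 0.85,"slide": [9.5,2,2.2],"angular": [0,-10.3,0]},{"fingers": 0.85,"slide": [14,2,3.9],"angular": [0,-15.5,0]},{"fingers": 0.85,"slide": [18.4,2,6.1],"angular": [0,-20.6,0]},{"fingers": 0.85,"slide": [22.5,2,8.6],"angular": [0,-25.8,0]},{"fingers": 0.85,"slide": [26.4,2,11.5],"angular": [0,-30.9,0]}]'

```text
clock: 8.98
tcp_pos: [0.5059, 0.1082, 0.1797]
orientation: [0.269, -0.017, 0.963, 0.004]
wrist_force: [17.3, -4.1, -16.6]
finger_gap: 0.0206
grip_force: 20.4
```

```bash
python3 - <<'E'
from h import *
rel([.5315,.1095,.19]); print(get_state()['ft_torque'])
E
```

```text
t 8.98 pos [0.5059 0.1082 0.1797] F [ 17.3  -4.1 -16.6] gap 0.0206 slide mm [-27.2   0.3   4.5] tooly deg 91.98 z [ 0.518  0.016 -0.855]
[-0.76896354 -0.75369195 -0.42991509]
```

Emit:
jog_arm --squeeze 20 --moves '[{"fingers": 0.85,"slide": [0,0.5,1],"angular": [0,0,0]},{"fingers": 0.85,"slide": [0,1,2.2],"angular": [0,0,0]},{"fingers": 0.85,"slide": [0,1,2.2],"angular": [0,0,0]}]'

```text
clock: 9.23
tcp_pos: [0.5035, 0.1093, 0.1764]
orientation: [0.265, -0.017, 0.964, 0.003]
wrist_force: [-11.4, -6.0, 8.6]
finger_gap: 0.0201
grip_force: 22.0
```

```bash
python3 - <<'E'
from h import *
rel([.5315,.1095,.19])
c=cam('wrist'); 
q=tip_of('knob',c[0])[:1]; print(q)
cv2.imwrite('pics/w2.png',c[0]['color'][:,:,::-1])
for n,P in dict(notch=[.5157,.1084,.147],staple=[.538,.1315,.152]).items(): print(n,proj(c,P))
E
```

```text
t 9.23 pos [0.5035 0.1093 0.1764] F [-11.4  -6.    8.6] gap 0.0201 slide mm [-31.   -0.8   2.6] tooly deg 92.01 z [ 0.51   0.015 -0.86 ]
[{'point': [316.8, 346.4], 'p': 0.98}]
notch [np.float64(317.5505353427596), np.float64(293.70328379041405)]
staple [np.float64(367.9203098614619), np.float64(333.59307404442825)]
```

View pics/w2.png

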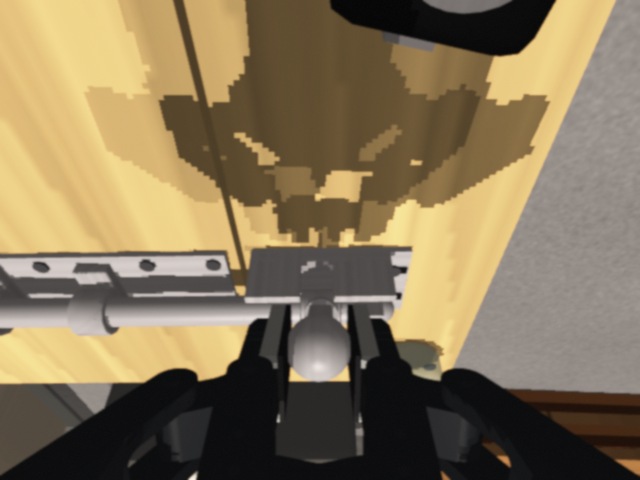

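The view shows the stalk (about columns 303–335) right in front of the notch (about 302–334), so they look aligned. I continue in small turns and watch the force.

Emit:
jog_arm --squeeze 20 --moves '[{"fingers": 0.85,"slide": [0,0,-1],"angular": [0,0,0]},{"fingers": 0.85,"slide": [4.8,0,-0.1],"angular": [0,-5.2,0]},{"fingers": 0.85,"slide": [9.5,0,1.2],"angular": [0,-10.3,0]},{"fingers": 0.85,"slide": [9.5,0,1.2],"angular": [0,-10.3,0]}]'

```text
clock: 9.67
tcp_pos: [0.4916, 0.1089, 0.1647]
orientation: [0.349, -0.017, 0.937, 0.005]
wrist_force: [3.7, -5.3, -5.8]
finger_gap: 0.0201
grip_force: 21.5
```

```bash
cat > st.py <<'E'
from h import *
s=get_state(); q=s['orientation']; M=R.from_quat([q[1],q[2],q[3],q[0]]).as_matrix()
print('pos',np.round(s['tcp_pos'],4),'Ftool',np.round(M.T@s['wrist_force'],1),'z',np.round(M[:,2],3),'tilt',np.degrees(np.arctan2(M[0,2],-M[2,2])))
E
python3 st.py
```

```text
pos [0.4916 0.1089 0.1647] Ftool [ 1.1 -5.4  6.7] z [ 0.654  0.021 -0.756] tilt 40.84807340580395
```

The TCP position puts the handle at about 1.04 rad, past the 0.9 rad stop, with only about 1 N tangential force, so it has entered the notch. I continue down gently.

Emit:
jog_arm --squeeze 20 --moves '[{"fingers": 0.85,"slide": [4.2,0,1.6],"angular": [0,-3,0]},{"fingers": 0.85,"slide": [8.5,0,3.6],"angular": [0,-5,0]},{"fingers": 0.85,"slide": [12,0,5.7],"angular": [0,-7,0]},{"fingers": 0.85,"slide": [15.5,0,8],"angular": [0,-9,0]},{"fingers": 0.85,"slide": [15.5,0,8],"angular": [0,-9,0]}]'

```text
clock: 10.08
tcp_pos: [0.5193, 0.1203, 0.1877]
orientation: [0.402, -0.015, 0.915, 0.002]
wrist_force: [0.9, -6.1, -0.4]
finger_gap: 0.0203
grip_force: 23.0
```

```bash
python3 st.py
```

```text
pos [0.5193 0.1203 0.1877] Ftool [-0.2 -6.1  0.8] z [ 0.736  0.016 -0.676] tilt 47.43742454660944
```

```bash
python3 - <<'E'
from h import *
s=get_state(); print(np.round(s['joint_pos'],3),np.round(s['qvel'],3),s['clock'],np.round(s['tau'],1))
c=cam('wrist'); cv2.imwrite('pics/w3.png',c[0]['color'][:,:,::-1])
E
```

```text
[ 0.114 -0.204 -1.027 -0.078 -0.068  0.053] [-0.006 -0.002  0.001  0.018  0.014 -0.006] 10.0833 [  3.2 -18.9  31.4  -8.    1.4   0.1]
```

View pics/w3.png

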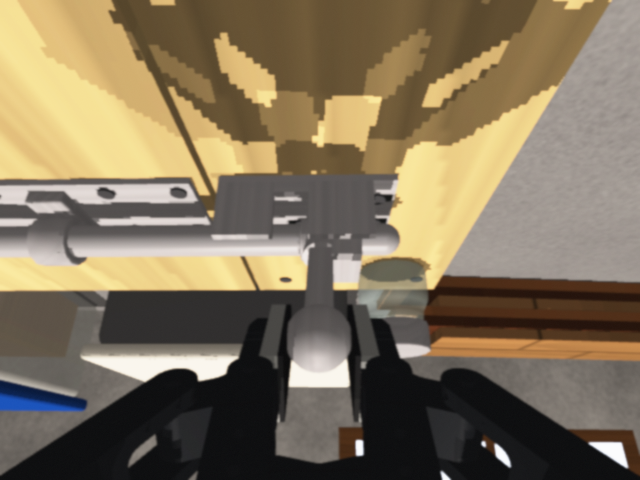

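Joint 3 sits at its lower limit (-1.027): the tilted pose was out of reach. The arm backed off with the knob, so the bolt is now about 11 mm past the notch, which shows at columns 272–307 with the stalk near 320. The handle is at about 0.4 rad. I start turning the tool back to vertical with one small step.

Emit:
jog_arm --squeeze 20 --moves '[{"fingers": 0.85,"slide": [0.5,0,0],"angular": [0,7,0]}]'

```text
clock: 10.22
tcp_pos: [0.513, 0.1199, 0.1799]
orientation: [0.352, -0.015, 0.936, 0.001]
wrist_force: [14.2, -4.5, -19.4]
finger_gap: 0.0203
grip_force: 22.4
```

```bash
python3 st.py
```

```text
pos [0.513  0.1199 0.1799] Ftool [ 2.2 -4.8 23.9] z [ 0.658  0.013 -0.753] tilt 41.180807198114714
```

Emit:
jog_arm --moves '[{"fingers": 0.6,"slide": [0,0,0],"angular": [0,0,0]},{"fingers": 0.5,"slide": [0,0,0],"angular": [0,0,0]},{"fingers": 0.5,"slide": [0,0,-15],"angular": [0,0,0]},{"fingers": 0.5,"slide": [0,0,-40],"angular": [0,5,0]},{"fingers": 0.5,"slide": [0,0,-70],"angular": [0,10,0]},{"fingers": 0.5,"slide": [0,0,-90],"angular": [0,17,0]},{"fingers": 0.5,"slide": [-10,0,-95],"angular": [0,24,0]},{"fingers": 0.5,"slide": [-20,0,-95],"angular": [0,31,0]},{"fingers": 0.5,"slide": [-30,0,-95],"angular": [0,38,0]},{"fingers": 0.5,"slide": [-30,0,-95],"angular": [0,41,0]}]'

```text
clock: 11.05
tcp_pos: [0.4834, 0.1213, 0.2801]
orientation: [0.009, -0.016, 1.0, -0.002]
wrist_force: [0.8, -0.8, -0.1]
finger_gap: 0.0425
grip_force: 0.0
```

```bash
python3 - <<'E'
from h import *
np.set_printoptions(precision=4,suppress=True)
rel([.53,.12,.19]); print(np.round(get_state()['joint_pos'],2))
a,b,w=cam('scene'),cam('top'),cam('wrist')
for t in ['knob','bolt']:
    q=[tip_of(t,c[0]) for c in (a,b,w)]; print(t,[(np.round(x[0]['point'],1),round(x[0]['p'],2)) for x in q if x])
    cs=[c for c,x in zip((a,b,w),q) if x]; u=[x[0]['point'] for x in q if x]
    if len(cs)>1:
        X=tri(cs,u); print(t,X,[np.round(np.array(proj(c,X))-v,1) for c,v in zip(cs,u)])
cv2.imwrite('pics/w4.png',w[0]['color'][:,:,::-1])
E
```

```text
t 11.05 pos [0.4834 0.1213 0.2801] F [ 0.8 -0.8 -0.1] gap 0.0425 slide mm [-44.9  -2.3  91. ] tooly deg 91.79 z [ 0.018 -0.004 -1.   ]
[ 0.09  0.14 -0.08  1.33 -0.01  0.06]
knob [(array([351.6, 257. ]), 0.58), (array([315.2, 290.2]), 0.63)]
knob [0.5089 0.1174 0.1725] [array([0.3, 0.2]), array([-1.3,  0.9])]
bolt [(array([343. , 272.4]), 0.97), (array([252.5, 218.4]), 0.55), (array([318. , 311.8]), 0.73)]
bolt [0.5429 0.1241 0.1409] [array([-0.9,  0.5]), array([1.2, 2.6]), array([5.1, 6.5])]
```

Emit:
jog_arm --squeeze 20 --moves '[{"fingers": 0.5,"slide": [-19,-1,40],"angular": [0,0,0]},{"fingers": 0.5,"slide": [-19,-1,70],"angular": [0,0,0]},{"fingers": 0.5,"slide": [-19,-1,95],"angular": [0,0,0]},{"fingers": 0.5,"slide": [-19,-1,107],"angular": [0,0,0]},{"fingers": 0.6,"slide": [-19,-1,107],"angular": [0,0,0]},{"fingers": 0.7,"slide": [-19,-1,107],"angular": [0,0,0]},{"fingers": 0.8,"slide": [-19,-1,107],"angular": [0,0,0]},{"fingers": 0.85,"slide": [-19,-1,107],"angular": [0,0,0]},{"fingers": 0.85,"slide": [-19,-1,107],"angular": [0,0,0]}]'

```text
clock: 12.25
tcp_pos: [0.4995, 0.1195, 0.1725]
orientation: [0.007, -0.015, 1.0, -0.003]
wrist_force: [-1.9, -1.3, 2.8]
finger_gap: 0.02
grip_force: 19.9
```

```bash
python3 st.py
```

```text
pos [0.4995 0.1195 0.1725] Ftool [ 1.9 -1.3 -2.8] z [ 0.014 -0.006 -1.   ] tilt 0.8201002336971988
```

Emit:
jog_arm --squeeze 20 --moves '[{"fingers": 0.85,"slide": [0,-3,-1],"angular": [0,0,0]},{"fingers": 0.85,"slide": [0,-6,-1],"angular": [0,0,0]},{"fingers": 0.85,"slide": [0,-9,-1],"angular": [0,0,0]},{"fingers": 0.85,"slide": [0,-11,-1],"angular": [0,0,0]},{"fingers": 0.85,"slide": [0,-11,-1],"angular": [0,0,0]}]'

```text
clock: 12.67
tcp_pos: [0.5002, 0.1098, 0.1727]
orientation: [0.007, -0.016, 1.0, -0.001]
wrist_force: [-0.3, 4.2, -0.3]
finger_gap: 0.0203
grip_force: 20.0
```

```bash
python3 st.py
```

```text
pos [0.5002 0.1098 0.1727] Ftool [0.2 4.2 0.3] z [ 0.014 -0.002 -1.   ] tilt 0.8015228447179865
```

Emit:
jog_arm --squeeze 20 --moves '[{"fingers": 0.85,"slide": [0,-1,0],"angular": [0,0,0]},{"fingers": 0.85,"slide": [2.2,-1,2.3],"angular": [0,0,0]},{"fingers": 0.85,"slide": [4.3,-0.7,4.7],"angular": [0,0,0]},{"fingers": 0.85,"slide": [5.2,-0.7,6],"angular": [0,0,0]}]'

```text
clock: 13.0
tcp_pos: [0.4943, 0.1087, 0.1671]
orientation: [0.007, -0.016, 1.0, -0.002]
wrist_force: [-3.0, 2.7, 4.3]
finger_gap: 0.0205
grip_force: 20.2
```

```bash
python3 st.py
```

```text
pos [0.4943 0.1087 0.1671] Ftool [ 2.8  2.8 -4.3] z [ 0.013 -0.003 -1.   ] tilt 0.752280014316805
```

Emit:
jog_arm --squeeze 20 --moves '[{"fingers": 0.85,"slide": [1.9,0,2.9],"angular": [0,0,0]},{"fingers": 0.85,"slide": [3.5,0,5.5],"angular": [0,0,0]},{"fingers": 0.85,"slide": [3.5,0,5.5],"angular": [0,0,0]}]'

```text
clock: 13.25
tcp_pos: [0.4906, 0.1085, 0.161]
orientation: [0.006, -0.016, 1.0, -0.002]
wrist_force: [-3.3, 3.9, 2.2]
finger_gap: 0.0203
grip_force: 20.4
```

```bash
python3 st.py
```

```text
pos [0.4906 0.1085 0.161 ] Ftool [ 3.1  4.  -2.2] z [ 0.012 -0.003 -1.   ] tilt 0.712758939594084
```

Emit:
jog_arm --squeeze 20 --moves '[{"fingers": 0.85,"slide": [2.3,0,4.1],"angular": [0,0,0]},{"fingers": 0.85,"slide": [4.1,0,8.4],"angular": [0,0,0]},{"fingers": 0.85,"slide": [5.5,0,12.8],"angular": [0,0,0]},{"fingers": 0.85,"slide": [5.5,0,12.8],"angular": [0,0,0]}]'

```text
clock: 13.58
tcp_pos: [0.4852, 0.1081, 0.1474]
orientation: [0.006, -0.016, 1.0, -0.002]
wrist_force: [-2.5, 3.6, 0.5]
finger_gap: 0.0203
grip_force: 20.6
```

```bash
python3 st.py
```

```text
pos [0.4852 0.1081 0.1474] Ftool [ 2.4  3.7 -0.5] z [ 0.012 -0.004 -1.   ] tilt 0.6629844764703904
```

Emit:
jog_arm --squeeze 20 --moves '[{"fingers": 0.85,"slide": [1,0,4],"angular": [0,0,0]},{"fingers": 0.85,"slide": [1.7,0,8],"angular": [0,0,0]},{"fingers": 0.85,"slide": [2,0,10],"angular": [0,0,0]},{"fingers": 0.85,"slide": [2,0,10],"angular": [0,0,0]}]'

```text
clock: 13.92
tcp_pos: [0.4833, 0.1079, 0.1374]
orientation: [0.006, -0.016, 1.0, -0.002]
wrist_force: [-2.5, 4.5, -0.0]
finger_gap: 0.0205
grip_force: 20.8
```

```bash
python3 st.py
```

```text
pos [0.4833 0.1079 0.1374] Ftool [ 2.3  4.6 -0. ] z [ 0.011 -0.004 -1.   ] tilt 0.6385959416849779
```

Emit:
jog_arm --squeeze 20 --moves '[{"fingers": 0.85,"slide": [0,0,1.5],"angular": [0,0,0]},{"fingers": 0.85,"slide": [0,0,3],"angular": [0,0,0]},{"fingers": 0.85,"slide": [0,0,3],"angular": [0,0,0]}]'

```text
clock: 14.17
tcp_pos: [0.4831, 0.1079, 0.1345]
orientation: [0.005, -0.016, 1.0, -0.002]
wrist_force: [-3.8, 4.9, -0.6]
finger_gap: 0.0203
grip_force: 20.8
```

Emit:
jog_arm --moves '[{"fingers": 0.75,"slide": [0,0,0],"angular": [0,0,0]},{"fingers": 0.65,"slide": [0,0,0],"angular": [0,0,0]},{"fingers": 0.6,"slide": [0,0,0],"angular": [0,0,0]},{"fingers": 0.6,"slide": [0,0,-20],"angular": [0,0,0]},{"fingers": 0.6,"slide": [0,0,-45],"angular": [0,0,0]},{"fingers": 1,"slide": [0,0,-45],"angular": [0,0,0]},{"fingers": 1,"slide": [0,0,-45],"angular": [0,0,0]},{"fingers": 1,"slide": [0,0,-45],"angular": [0,0,0]},{"fingers": 1,"slide": [0,0,-45],"angular": [0,0,0]},{"fingers": 1,"slide": [0,0,-45],"angular": [0,0,0]}]'

```text
clock: 15.0
tcp_pos: [0.4826, 0.1073, 0.1785]
orientation: [0.005, -0.015, 1.0, -0.003]
wrist_force: [-1.4, 0.2, -0.1]
finger_gap: -0.0001
grip_force: 0.0
```

Emit:
jog_arm --moves '[{"fingers": 1,"slide": [0,0,8],"angular": [0,0,0]},{"fingers": 1,"slide": [0,0,14],"angular": [0,0,0]},{"fingers": 1,"slide": [0,0,17],"angular": [0,0,0]},{"fingers": 1,"slide": [0,0,18],"angular": [0,0,0]},{"fingers": 1,"slide": [0,0,18.5],"angular": [0,0,0]},{"fingers": 1,"slide": [0,0,18.5],"angular": [0,0,0]}]'

```text
clock: 15.5
tcp_pos: [0.4833, 0.1074, 0.1608]
orientation: [0.006, -0.016, 1.0, -0.003]
wrist_force: [0.9, -0.6, -0.2]
finger_gap: 0.0003
grip_force: 0.0
```

Emit:
jog_arm --moves '[{"fingers": 1,"slide": [0,0,1],"angular": [0,0,0]},{"fingers": 1,"slide": [0,0,1.5],"angular": [0,0,0]},{"fingers": 1,"slide": [0,0,1.5],"angular": [0,0,0]}]'

```text
clock: 15.75
tcp_pos: [0.4837, 0.1074, 0.1598]
orientation: [0.006, -0.016, 1.0, -0.003]
wrist_force: [0.3, 0.7, 1.0]
finger_gap: 0.0002
grip_force: 0.6
```

Emit:
jog_arm --moves '[{"fingers": 1,"slide": [0,0,0.4],"angular": [0,0,0]},{"fingers": 1,"slide": [0,0,0.8],"angular": [0,0,0]},{"fingers": 1,"slide": [0,0,0.8],"angular": [0,0,0]}]'

```text
clock: 16.0
tcp_pos: [0.4837, 0.1074, 0.1595]
orientation: [0.007, -0.016, 1.0, -0.003]
wrist_force: [-1.7, 0.1, 5.9]
finger_gap: -0.0002
grip_force: 2.8
```

The knob stops firmly at tip height 0.1485 m, where a flat handle puts it. I retreat and check.

Emit:
jog_arm --moves '[{"fingers": 1,"slide": [0,0,-25],"angular": [0,0,0]},{"fingers": 1,"slide": [0,0,-60],"angular": [0,0,0]},{"fingers": 1,"slide": [0,0,-95],"angular": [0,0,0]},{"fingers": 1,"slide": [-35,0,-120],"angular": [0,0,0]},{"fingers": 1,"slide": [-60,0,-120],"angular": [0,0,0]},{"fingers": 1,"slide": [-60,0,-120],"angular": [0,0,0]},{"fingers": 1,"slide": [-60,0,-120],"angular": [0,0,0]}]'

```text
clock: 16.58
tcp_pos: [0.5428, 0.1098, 0.2788]
orientation: [0.006, -0.015, 1.0, -0.003]
wrist_force: [-1.6, -0.3, -1.7]
finger_gap: 0.0003
grip_force: 0.0
```

```bash
python3 - <<'E'
from h import *
rel([.5,.1,.2])
c=cam('wrist'); a=cam('scene')
w=cv2.resize(c[0]['color'][130:310,200:440],(400,300),interpolation=cv2.INTER_CUBIC)
s=cv2.resize(a[0]['color'][205:325,260:420],(400,300),interpolation=cv2.INTER_CUBIC)
cv2.imwrite('pics/end.png',cv2.hconcat([w,s])[:,:,::-1])
E
```

```text
t 16.58 pos [0.5428 0.1098 0.2788] F [-1.6 -0.3 -1.7] gap 0.0003 slide mm [43.9 -8.  78.4] tooly deg 91.76 z [ 0.011 -0.005 -1.   ]
```

View pics/end.png

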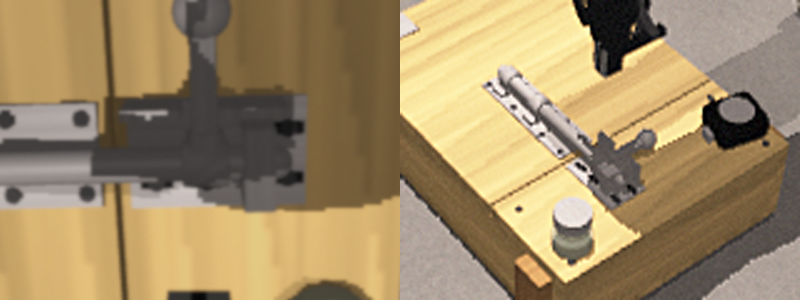

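Both views show the lid flush, the nose in the staple, and the handle lying flat through the notch (knob at crop (203,10)). The jar and tape measure look undisturbed and the arm is clear.

```bash
python3 -c "
from workcell import *
print(hand_in())"
```

```text
the job is handed in; nothing more can be done
None
```

The lid is shut, the bolt is through the keeper's staple, and the handle lies flat in its notch; I handed the job in at about 17 s, but a joint limit mid-turn lifted the handle back out and dragged the bolt about 11 mm past the notch, so I slid it back and turned it again, with no reading over 25 N while handling the bolt, though forces within each move weren't logged.

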